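Ring bracket off its hooks, held level over the stand

ROBOT

A 6-joint arm with a two-finger parallel gripper is mounted at the origin on a cart in front of the work surface, level with it; the furniture and walls round the work are solid. World frame = base frame: x ahead of the robot, y to its left, z up, the work surface at z = 0. Lengths are in m, angles in degrees, forces in N, time in s.
With the tool pointing down it reaches from about 0.275 to 0.85 m from the base axis. Payload 5.2 kg.
Tool frame: the origin (TCP) lies at the centre of the arm's flange, where the gripper is bolted on; the fingertips stand 173 mm ahead of it and the grasp point (between the pads) lies 155 mm ahead of it (bot.grip_point_offset is the distance from the TCP to the grasp point, in m); z points along the fingers, x is the direction in which the jaws open and shut, and the axes are right-handed (so a half turn about z gives the same grasp; the last joint's range is limited). The gripper opens to 85 mm and grips with 20 to 120 N. Pads are 22 mm wide; open, the fingers measure 114 mm over their backs; the gripper's body (76 mm by 85 mm) begins 54 mm behind the grasp point. The pads swing forward as they close: fully open they stand 13 mm farther back than shut.
Start: joints at [61.433, 14.817, 87.949, -0, 77.235, -11.62], TCP at [0.16, 0.526, 0.405] pointing down, gripper open.
Joint ranges: [-179.93, 179.93], [-52.35, 119.4], [10.71, 147.94], [-69.91, 249.91], [12.55, 155.21], [-178.61, 178.61]. Speed limits (degrees/s): [147.25, 147.25, 180, 180, 180, 180].

INTERFACE

Orientations are given as [roll, pitch, yaw] about the fixed x, y, z axes, in that order (R = Rz(yaw) Ry(pitch) Rx(roll)).
In Python, from workcell import bot gives the robot as it stands. The module is installed in compiled form; this text tells all that it offers.
- The arm moves only by the tool arm_command, never from a script. Its argument "moves" is one flat list of numbers, 5 for each row, row after row: the finger opening in m, from 0 to 0.0854, then the shift along the tool's x, y, z in m, then the turn about the tool's z in rad. A call has 1 to 8 rows; each row is the pose to reach, as a shift and turn from the pose measured when the call began, along the tool's axes at that moment; what a row does not reach only later rows make up. A row lasts 1/8 s, in which the tool goes at most 62.5 mm and 10.7 degrees, less where a joint would pass 70% of its speed; a pose out of reach is approached as far as the arm can. A call with a gripper value outside its range is refused whole. The fingers move at their own pace and stop on an object; "newtons" is the grip in N (left out, the last holds). Time passes only in rows, so rows that repeat a pose let the fingers close. It gives the time, the measured TCP pose, the force and the opening at its end, in the units of the state.
- bot.read_state(): the state, without advancing time (a new reading comes with each control period).
- bot.read_camera(name): name is "scene" or "side" or "wrist"; returns a dict with "pixels" (400x640x3 uint8, blue, green, red), "K" (3x3 intrinsics, pixels), "R" (3x3) and "t" (3): a world point X has camera coordinates R X + t. Camera axes: x right, y down, z forward; pixel columns grow to the right and rows downward; lengths in m; the calibration is good to about 2 mm. A picture is of the moment at which its call begins. There is no depth.
- bot.hand_in(): hands the job in, once; it reports no verdict.
The state is a dict: "clock": time; "qpos": joint angles; "dq": joint speeds; "joint_torque": joint torques, N m; "eef_pos": TCP position; "orientation": TCP orientation; "ft_force": force on the tool from outside, world axes, zero at the start; "moment": the same for the moment, N m; "opening": finger opening in m.
Only numpy, scipy, OpenCV 4.12 (cv2) and the standard library are available. Lean on these libraries where they do the work, as an engineer would, in place of code of your own. Each camera call takes 0.05 s, during which the arm holds its last target.

TASK

Lift the ring bracket straight up off its two storage hooks, gripping its bar at the balance point (near the heavy block, not mid-way along), and carry it level to the ring stand. Finish while still holding it there, level and still, with the hole of its block straight over the stand's short rod and its ring over the beaker that stands on it, a few centimetres clear above the rod's top, ready to be lowered. Do not let the bracket touch the stand or the beaker, and leave the beaker and the other things on the bench where they are.

Things in the scene. Friction and masses are not known exactly. Their poses are not given: they have to be found in the camera images.
- bracket: loose dark steel ring bracket, 0.3-0.55 kg: block at one end, bar 10 mm wide, 16 mm high, 160 mm long, flat ring at the other. Origin: its balance point, mid-section of the bar, 49 mm from the block's inner face. x along the bar from block to ring, z up; pinch across y. It hangs level in two open hooks, 40 mm (block side) and 74 mm (ring side) from the origin; bar middle 120 mm above the worktop
- bracket_bore (a point): centre of the lower mouth of the upright 14 mm hole in the bracket's block (34 x 34 x 32 mm high, thumbscrew on its outer end): 66 mm from the balance point toward -x of the bracket, 16 mm below it. Axes as the bracket
- bracket_ring (a point): centre of the bracket's ring (68 mm across outside, 52 mm inside, 8 mm thick): 141 mm from the balance point toward +x of the bracket, at the same height. Axes as the bracket
- rack: fixed storage rack: grey plate 190 x 100 x 12 mm, two 8 mm steel posts bent over into hooks open upward. Origin on the worktop under the bracket's balance point (within 3 mm); x along the hanging bar from block to ring, y toward the posts (48 mm off the bar). Bends reach 137 mm above the worktop; a bar lifted 30 mm is clear. Nothing between the hooks above the plate
- stand: ring stand, fixed: grey plate 290 x 110 x 12 mm with an upright steel rod 12 mm thick near one end and the beaker standing near the other. Origin on the worktop between rod and beaker, 66 mm from the rod's axis; x runs from the rod toward the beaker, z up
- rod_top (a point): top of the stand's rod on its axis, 130 mm above the worktop
- beaker: loose empty-looking low beaker, 74 mm across, 95 mm high, standing on the stand's plate 207 mm from the rod. Origin at the centre of its underside, 12 mm above the worktop
- vial: small vial with screw cap, 21 mm across, 52 mm high, standing between the rack and the stand at the bench's front. Bystander; origin at the centre of its underside
- bulb: rubber pipette bulb, 50 mm across, 72 mm high, on the worktop far to the left. Bystander; origin at its underside
- timer: small bench timer, 62 x 66 x 19 mm, on the worktop to the right. Bystander; origin at its underside
Mind the look-alikes: they are no part of the job. Leave any purple or red look-alike of the beaker alone. Leave any turquoise look-alike of the rack alone.

How it is judged:
By the outcome, as a careful person would: the job done as asked, in the order asked, and still so for the second after the job is handed in, while the arm keeps its last pose, push and grip.
It also fails if it takes over 42 s, if anything falls off the work surface, if the arm or the gripper's body presses on something with over 40 N, if the wrist force passes 120 N, or if a joint passes its speed limit or range.

## Working session

There is one attempt and no reset: what is moved stays moved. The work goes in short steps, Python scripts to look and compute and a tool call to move; the robot and the scene stay as the last step left them, time stands still between calls to the robot, and variables do not carry over. Pictures are saved under pics/ and viewed, and the job is handed in when it is done.

Besides the shell and the picture viewer there is one more tool, called as a command line: name --argument value ..., lists and objects as JSON in quotes. arm_command: Moves the arm, as the interface text tells. Its arguments: {"type":"object","properties":{"moves":{"type":"array"},"newtons":{"type":"number"}},"required":["moves"]}

```bash
mkdir -p pics
cat > h.py <<'E'
import numpy as np, cv2, pickle
from workcell import bot
def snap(n,f):
    c=bot.read_camera(n); c={k:np.array(v) if k!='pixels' else v for k,v in c.items()}
    cv2.imwrite(f'pics/{f}.png',c['pixels']); pickle.dump(c,open(f'pics/{f}.pkl','wb')); return c
def load(f): return pickle.load(open(f'pics/{f}.pkl','rb'))
def proj(c,X):
    p=(c['R']@np.atleast_2d(X).T).T+c['t']; q=(c['K']@p.T).T; return q[:,:2]/q[:,2:]
def ray(c,uv,z):
    d=c['R'].T@np.linalg.solve(c['K'],[uv[0],uv[1],1]); o=-c['R'].T@c['t']; return o+d*(z-o[2])/d[2]
E
python3 - <<'E'
from h import *
for n in ['scene','side','wrist']:
    c=snap(n,n+'0'); print(n,(-c['R'].T@c['t']).round(3),c['R'][2].round(2))
print(bot.read_state())
E
```

```text
scene [-0.083  1.212  1.142] [ 0.41 -0.66 -0.63]
side [ 0.473 -1.373  0.889] [ 0.05  0.89 -0.45]
wrist [0.088 0.548 0.372] [ 0.28 -0.09 -0.95]
{'clock': 0.15, 'qpos': array([ 6.14318369e+01,  1.48493529e+01,  8.79973490e+01,  1.93318879e-04,
        7.72365011e+01, -1.16204758e+01]), 'dq': array([-0.04086826, -0.08126141, -0.19589442, -0.04913068,  0.04882602,
        0.05600228]), 'joint_torque': array([ 3.26641697e-03, -4.46385956e+01, -2.90820354e+01, -5.69679685e-05,
        8.01780465e-03, -1.26936993e-05]), 'eef_pos': array([0.16022463, 0.52596325, 0.40406373]), 'orientation': array([-1.79983056e+02,  8.14597451e-02,  7.30522819e+01]), 'ft_force': array([0.34787689, 0.59536959, 0.12470212]), 'moment': array([-0.05203781, -0.01035411, -0.0560828 ]), 'opening': 0.0858539489614053}
```

View pics/scene0.png

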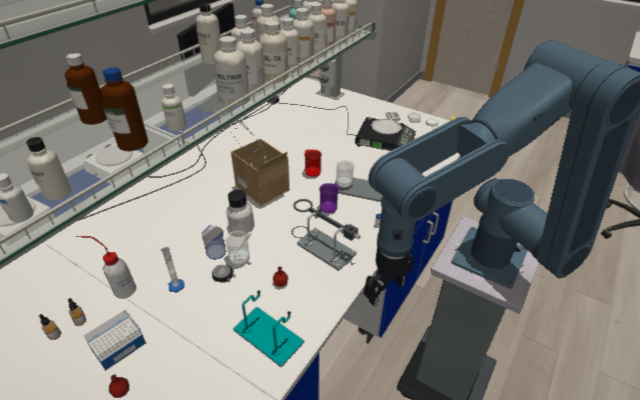

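View pics/side0.png

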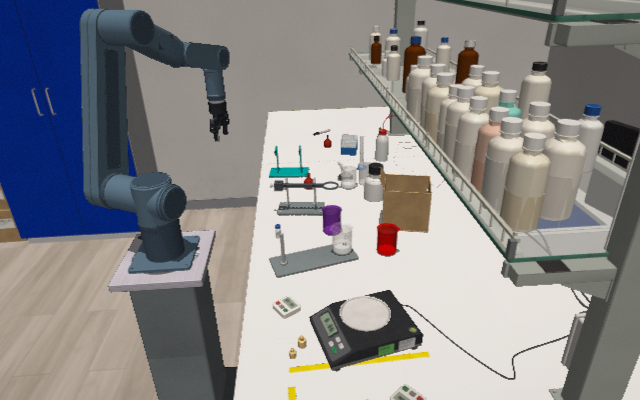

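View pics/wrist0.png

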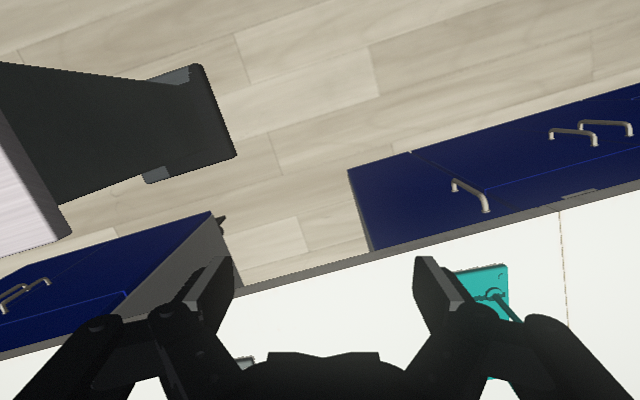

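The bracket candidate is on the grey rack (scene 325,228; side 305,186). The empty turquoise rack at scene (268,333) is a look-alike. The clear beaker is on the stand at scene (345,175) / side (342,240). The purple (scene 328,198) and red (313,163) beakers are look-alikes. Next I'll check close crops.

Run:
```python
from h import *
a=load('scene0')['pixels'][140:280,280:410]; b=load('side0')['pixels'][165:285,250:370]
cv2.imwrite('pics/cs0.png',cv2.resize(a,None,fx=5.5,fy=5.5*0.78,interpolation=2)[:600]) if 0 else cv2.imwrite('pics/cs0.png',cv2.resize(a,None,fx=4,fy=4,interpolation=2))
cv2.imwrite('pics/cd0.png',cv2.resize(b,None,fx=5,fy=5,interpolation=2))
```

```text
(no output)
```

View pics/cs0.png

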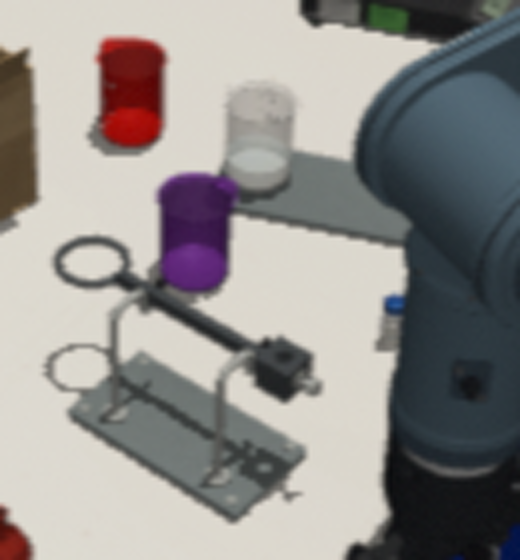

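View pics/cd0.png

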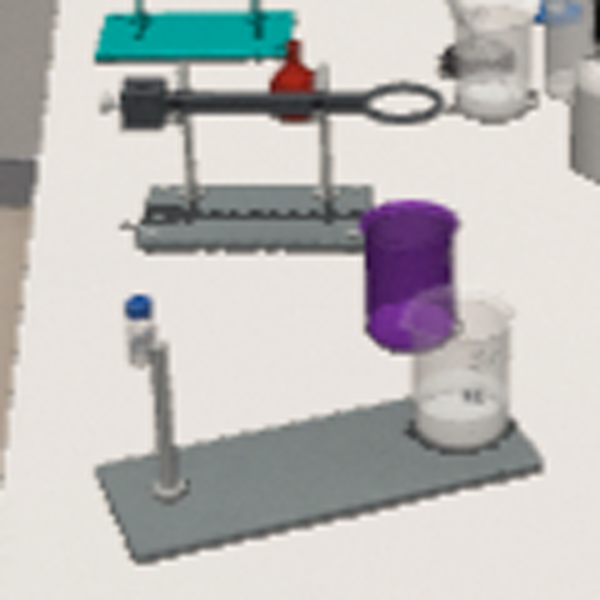

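Run:
```python
from h import *
from scipy.optimize import least_squares
s=load('scene0');d=load('side0')
for n,c,uv,z in [('ring',s,(303,205.5),.12),('ring',d,(330.6,185.6),.12),('block',s,(351.8,232),.12),('block',d,(278.6,185.6),.12),
 ('rodtop',d,(281.4,233.7),.13),('rodbase',d,(283.8,262.6),.012),('bkbase',d,(342.6,251.4),.014),('bktop',d,(342.6,227.4),.107),('bkbase',s,(344.5,183.7),.014),('bktop',s,(345.2,164.2),.107),('vialcap',s,(379,217),.045),('vialcap',d,(277.8,226),.052),('purple top',s,(328,187),.1),('purple top',d,(332,208.5),.1),('purple base',s,(328,206),.003)]:
    print(n,ray(c,uv,z).round(4))
def res(p):
    x,y,a=p; u=np.array([np.cos(a),np.sin(a),0]); o=np.array([x,y,.12])
    return np.r_[(proj(s,[o+.141*u,o-.066*u])-[[303,205.5],[351.8,232]]).ravel(),(proj(d,[o+.141*u,o-.066*u])-[[330.6,185.6],[278.6,185.6]]).ravel()]
f=least_squares(res,[.5,.2,0]);print(f.x[:2],np.degrees(f.x[2]),f.fun.round(2))
```

```text
ring [0.6069 0.2456 0.12  ]
ring [0.6112 0.2496 0.12  ]
block [0.3995 0.266  0.12  ]
block [0.404  0.2752 0.12  ]
rodtop [ 0.4179 -0.1147  0.13  ]
rodbase [ 0.4185 -0.1075  0.012 ]
bkbase [ 0.6226 -0.0646  0.014 ]
bktop [ 0.6235 -0.0585  0.107 ]
bkbase [ 0.6154 -0.0601  0.014 ]
bktop [ 0.6197 -0.0647  0.107 ]
vialcap [0.3916 0.0741 0.045 ]
vialcap [0.3988 0.0707 0.052 ]
purple top [0.6032 0.0883 0.1   ]
purple top [0.6017 0.0938 0.1   ]
purple base [0.6037 0.0838 0.003 ]
[0.46776337 0.26006481] -5.774857277680656 [-0.33 -0.08 -0.8  -0.18 -0.7   0.44 -0.5   0.93]
```

```bash
cat >> h.py <<'E'
from scipy.spatial.transform import Rotation as Ro
def plan(target,yaw,verb=1):
    st=bot.read_state(); p=st['eef_pos']; R=Ro.from_euler('xyz',st['orientation'],degrees=True).as_matrix()
    d=R.T@(np.array(target)-p); psi=np.degrees(np.arctan2(R[1,0],R[0,0]))
    t=-((yaw-psi+180)%360-180)
    print('t',round(st['clock'],3),'tcp',p.round(4),'rpy',st['orientation'].round(2),'F',st['ft_force'].round(2),'M',st['moment'].round(3),'op',round(st['opening'],4)); print('shift',d.round(4),'turn',np.radians(t).round(4))
E
python3 - <<'E'
from h import *
plan([.468,.260,.395],84.2)
E
```

```text
t 0.15 tcp [0.1602 0.526  0.4041] rpy [-1.7998e+02  8.0000e-02  7.3050e+01] F [0.35 0.6  0.12] M [-0.052 -0.01  -0.056] op 0.0859
shift [-0.1647  0.3719  0.0092] turn -0.1946
```

arm_command --moves '[0.085,-0.02,0.045,0,-0.02,0.085,-0.045,0.1,0,-0.05,0.085,-0.068,0.153,0,-0.08,0.085,-0.091,0.206,0.002,-0.11,0.085,-0.115,0.26,0.004,-0.14,0.085,-0.138,0.312,0.006,-0.165,0.085,-0.156,0.352,0.008,-0.185,0.085,-0.165,0.372,0.009,-0.195]'

```text
clock: 1.15
eef_pos: [0.4696, 0.2578, 0.3947]
orientation: [-179.9, 0.1, 84.1]
ft_force: [-0.5, 0.2, 0.5]
opening: 0.085
```

Run:
```python
from h import *
for n in ['scene','side','wrist']: snap(n,n+'1')
plan([.468,.260,.275],84.2)
```

```text
t 1.3 tcp [0.4685 0.2589 0.3947] rpy [-1.799e+02  9.000e-02  8.409e+01] F [-0.05  0.63 -0.21] M [-0.016 -0.     0.042] op 0.0852
shift [ 0.0012 -0.0004  0.1197] turn -0.0019
```

View pics/wrist1.png

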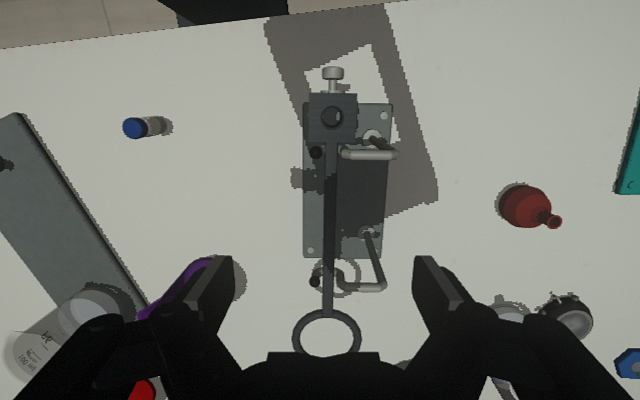

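View pics/scene1.png

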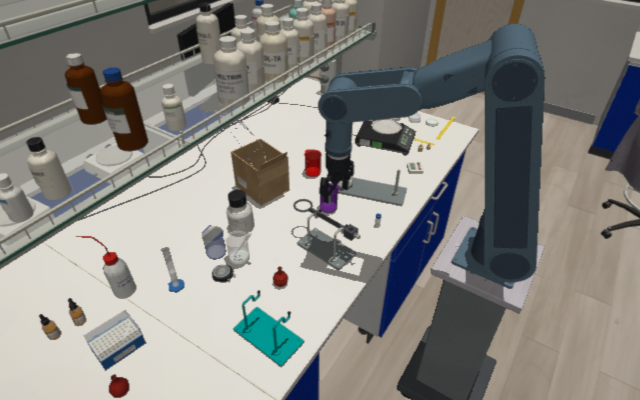

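Wrist view: block with its hole at (333,117), bar running down along column ~330, ring at (326,337), hooks on the right (+y). Scene view now shows the stand's rod (~397,170 top).

Run:
```python
from h import *
from scipy.optimize import least_squares
w=load('wrist1'); s=load('scene1');d=load('side1')
for n,uv,z in [('hole',(333,117),.136),('ring',(326.5,338),.12),('bar a',(331,160),.128),('bar b',(327.5,300),.128),('block inner top',(332,142),.136)]: print(n,ray(w,uv,z).round(4))
cv2.imwrite('pics/cs1.png',cv2.resize(s['pixels'][140:220,330:430],None,fx=6,fy=6,interpolation=2))
cv2.imwrite('pics/cd1.png',cv2.resize(d['pixels'][165:285,250:370],None,fx=5,fy=5,interpolation=2))
cv2.imwrite('pics/cw1.png',cv2.resize(w['pixels'][60:360,260:400],None,fx=2,fy=2,interpolation=2))
```

```text
hole [0.4031 0.2713 0.136 ]
ring [0.6069 0.2461 0.12  ]
bar a [0.435  0.2669 0.128 ]
bar b [0.5592 0.2518 0.128 ]
block inner top [0.4205 0.2689 0.136 ]
```

View pics/cs1.png

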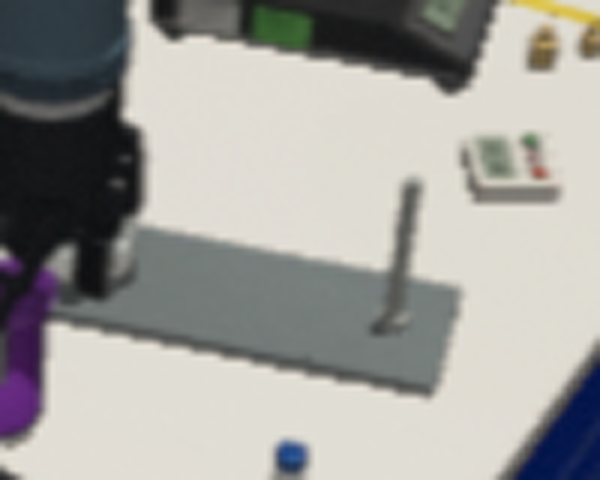

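View pics/cd1.png

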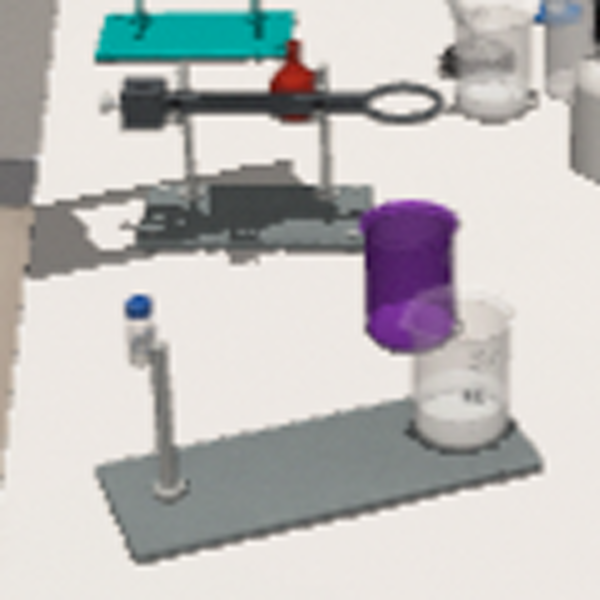

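View pics/cw1.png

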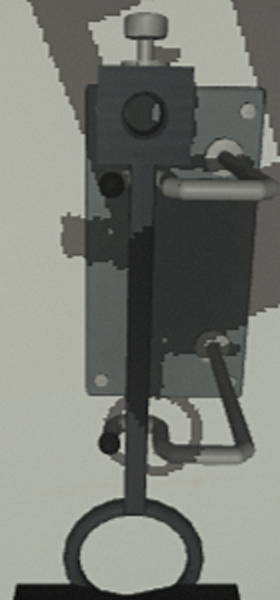

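Run:
```python
from h import *
plan([.468,.2628,.276],83)
s=load('scene1')
print(ray(s,(398.7,171),.13),ray(s,(396.3,193),.014))
```

```text
t 1.3 tcp [0.4685 0.2589 0.3947] rpy [-1.799e+02  9.000e-02  8.409e+01] F [-0.05  0.63 -0.21] M [-0.016 -0.     0.042] op 0.0852
shift [ 0.004  -0.0007  0.1186] turn 0.019
[ 0.41239247 -0.11180316  0.13      ] [ 0.41305944 -0.12335872  0.014     ]
```

arm_command --moves '[0.085,0.004,0,0.01,0.019,0.085,0.004,0,0.03,0.019,0.085,0.004,0,0.052,0.019,0.085,0.004,0,0.075,0.019,0.085,0.004,0,0.095,0.019,0.085,0.004,0,0.11,0.019,0.085,0.004,0,0.117,0.019,0.085,0.004,0,0.1185,0.019]'

```text
clock: 2.3
eef_pos: [0.4685, 0.263, 0.2759]
orientation: [-179.9, 0.1, 83.0]
ft_force: [0.4, -0.6, -0.3]
opening: 0.0847
```

Run:
```python
from h import *
for n in ['scene','side','wrist']: snap(n,n+'2')
plan([.468,.2628,.276],83)
a=load('scene2')['pixels'][170:280,270:400]; b=load('side2')['pixels'][140:230,250:370]
cv2.imwrite('pics/c2.png',np.hstack([cv2.resize(a,(390,330)),cv2.resize(b,(400,330))]))
```

```text
t 2.45 tcp [0.469  0.2629 0.2767] rpy [-1.7996e+02  7.0000e-02  8.3000e+01] F [ 0.9  -1.11 -0.94] M [ 0.003  0.019 -0.013] op 0.085
shift [-0.0002 -0.001   0.0007] turn -0.0001
```

View pics/wrist2.png

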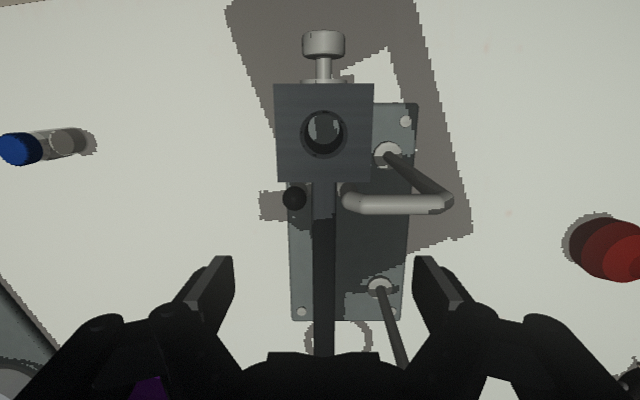

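View pics/c2.png

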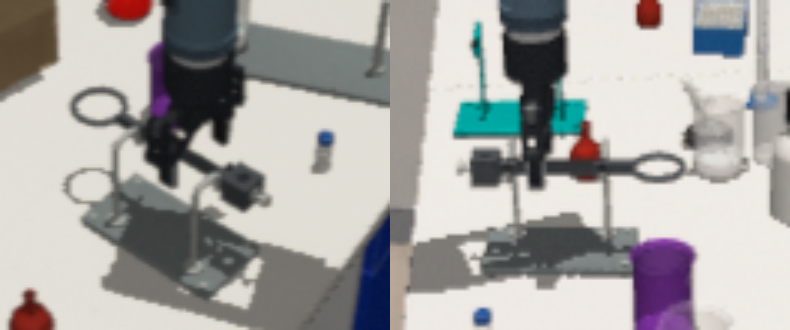

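Wrist view: fingers straddle the bar, which runs along column ~324; hole at (323,133), block's inner top edge at v≈182. Scene and side crops show the fingers either side of the bar, between the hooks.

Run:
```python
from h import *
w=load('wrist2')
for n,uv,z in [('hole',(323.3,133.5),.136),('inner',(323.5,182),.136),('outer',(323,85),.136),('bar1',(324,210),.128),('bar2',(323.5,345),.128)]: print(n,ray(w,uv,z).round(4))
print(proj(w,[[.468,.2628,.128]]), proj(w,[[.469,.2629,.1217]]))
```

```text
hole [0.403  0.2706 0.136 ]
inner [0.4202 0.2685 0.136 ]
outer [0.3874 0.2724 0.136 ]
bar1 [0.4336 0.2671 0.128 ]
bar2 [0.4995 0.2588 0.128 ]
[[323.79973527 285.39740106]] [[324.25698932 279.52363142]]
```

arm_command --moves '[0.06,0,0,0.0005,0,0.03,0,0,0.0005,0,0.005,0,0,0.0005,0,0,0,0,0.0005,0,0,0,0,0.0005,0,0,0,0,0.0005,0,0,0,0,0.0005,0,0,0,0,0.0005,0]' --newtons 70

```text
clock: 3.45
eef_pos: [0.469, 0.2628, 0.2764]
orientation: [-180.0, 0.1, 83.0]
ft_force: [-1.5, -2.5, 4.3]
opening: 0.0088
```

Run:
```python
from h import *
for n in ['side','wrist']: snap(n,n+'3')
plan([.468,.2628,.276],83)
```

```text
t 3.55 tcp [0.469  0.2628 0.2764] rpy [-1.7998e+02  7.0000e-02  8.2990e+01] F [-0.91 -2.    3.87] M [-0.357  0.134 -0.027] op 0.0085
shift [-0.0001 -0.001   0.0004] turn -0.0001
```

View pics/wrist3.png

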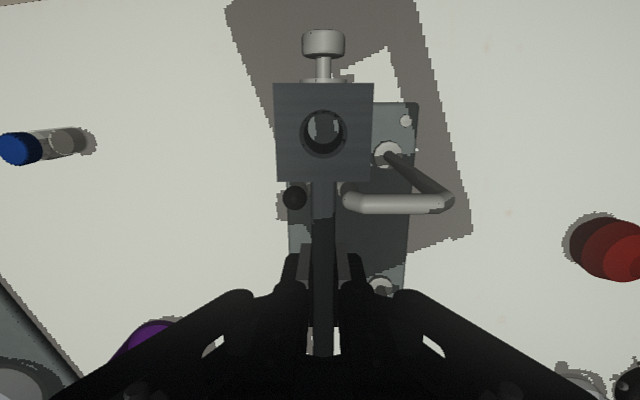

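Grip closed on the bar (8.5 mm), bracket not shifted in the view. Lifting straight up.

arm_command --moves '[0,0,0,-0.003,0,0,0,0,-0.009,0,0,0,0,-0.018,0,0,0,0,-0.029,0,0,0,0,-0.042,0,0,0,0,-0.053,0,0,0,0,-0.059,0,0,0,0,-0.06,0]'

```text
clock: 4.55
eef_pos: [0.4691, 0.2629, 0.337]
orientation: [180.0, 0.0, 83.0]
ft_force: [-0.4, 0.0, -4.1]
opening: 0.0088
```

Run:
```python
from h import *
for n in ['scene','side','wrist']: snap(n,n+'4')
plan([.468,.2628,.276],83)
a=load('scene4')['pixels'][140:280,270:430]; b=load('side4')['pixels'][140:280,250:370]
cv2.imwrite('pics/c4.png',np.hstack([cv2.resize(a,(400,350)),cv2.resize(b,(400,467))[:350]]))
```

```text
t 4.7 tcp [0.4689 0.2628 0.336 ] rpy [-1.7994e+02  9.0000e-02  8.2990e+01] F [-1.1   0.39 -4.14] M [0.045 0.02  0.005] op 0.0089
shift [ 0.     -0.0008  0.06  ] turn -0.0001
```

View pics/c4.png

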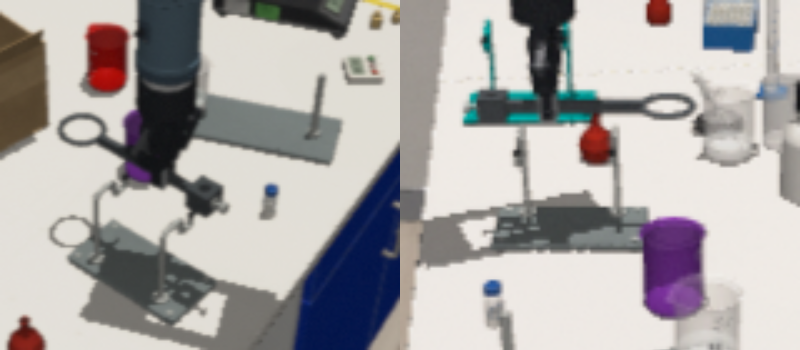

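View pics/wrist4.png

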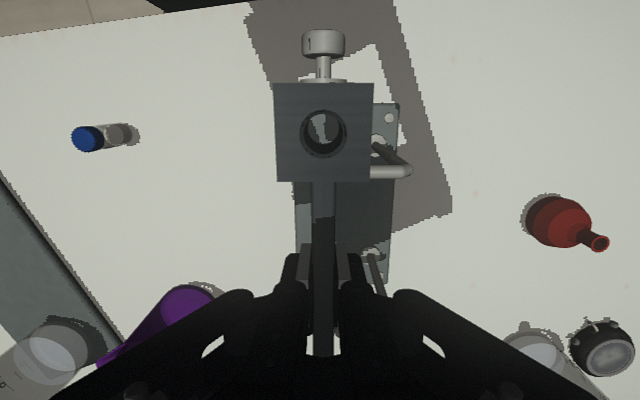

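Run:
```python
from h import *
plan([.474,.115,.376],93)
```

```text
t 4.7 tcp [0.4689 0.2628 0.336 ] rpy [-1.7994e+02  9.0000e-02  8.2990e+01] F [-1.1   0.39 -4.14] M [0.045 0.02  0.005] op 0.0089
shift [-0.1461  0.0231 -0.0397] turn -0.1746
```

arm_command --moves '[0,-0.005,0.001,-0.008,-0.006,0,-0.018,0.003,-0.018,-0.02,0,-0.04,0.006,-0.028,-0.045,0,-0.068,0.01,-0.035,-0.08,0,-0.096,0.015,-0.039,-0.115,0,-0.12,0.019,-0.04,-0.145,0,-0.138,0.022,-0.04,-0.165,0,-0.146,0.023,-0.04,-0.175]'

```text
clock: 5.7
eef_pos: [0.474, 0.1141, 0.3765]
orientation: [-179.9, 0.1, 93.0]
ft_force: [0.2, 0.9, -3.5]
opening: 0.0085
```

Run:
```python
from h import *
plan([.479,-.02,.376],104)
```

```text
t 5.7 tcp [0.474  0.1141 0.3765] rpy [-1.7993e+02  9.0000e-02  9.2970e+01] F [ 0.25  0.9  -3.49] M [ 0.037  0.006 -0.017] op 0.0085
shift [-0.1341 -0.0019  0.0007] turn -0.1925
```

arm_command --moves '[0,-0.005,0,0,-0.007,0,-0.018,0,0,-0.022,0,-0.038,0,0,-0.05,0,-0.062,-0.001,0,-0.085,0,-0.088,-0.001,0,-0.122,0,-0.111,-0.002,0.001,-0.157,0,-0.127,-0.002,0.001,-0.182,0,-0.134,-0.002,0.001,-0.192]'

```text
clock: 6.7
eef_pos: [0.479, -0.0203, 0.3757]
orientation: [-179.9, 0.1, 104.0]
ft_force: [-0.4, 0.0, -4.4]
opening: 0.0086
```

Run:
```python
from h import *
for n in ['scene','side','wrist']: snap(n,n+'5')
plan([.479,-.02,.376],104)
a=load('scene5')['pixels'][120:260,290:450]; b=load('side5')['pixels'][140:280,250:370]
cv2.imwrite('pics/c5.png',np.hstack([cv2.resize(a,(400,350)),cv2.resize(b,(400,467))]) if 0 else np.hstack([cv2.resize(a,(400,467)),cv2.resize(b,(400,467))]))
```

```text
t 6.85 tcp [ 0.4789 -0.0196  0.3757] rpy [-1.7992e+02  5.0000e-02  1.0395e+02] F [-0.45  0.58 -4.37] M [-0.013  0.033  0.033] op 0.0087
shift [-0.0004 -0.     -0.0003] turn -0.0009
```

View pics/c5.png

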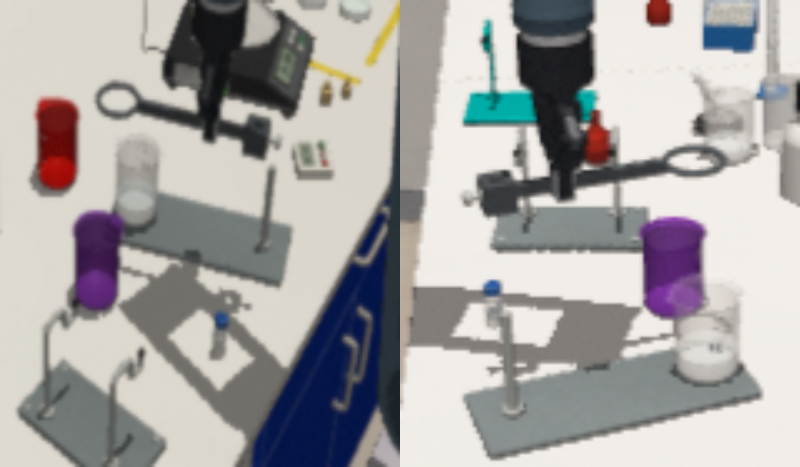

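View pics/wrist5.png

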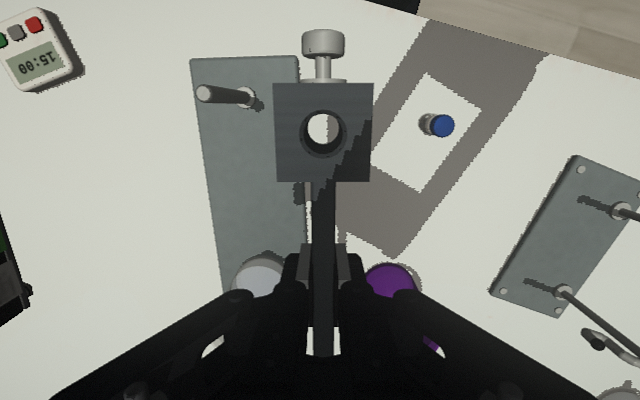

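Wrist view: rod top at (204,93), its foot at (247,98), plate long edges from (190,60) and (297,57). Side and scene show the bracket level, approaching.

Run:
```python
from h import *
w=load('wrist5')
P={n:ray(w,uv,z) for n,uv,z in [('rodtop',(204,93.5),.13),('rodbase',(248,98),.014),('pl1',(190,60),.012),('pl2',(220,275),.012),('pr1',(297,57),.012),('hole',(323,131.5),.236),('hole',(323,131.5),.2365),('block in',(323,182),.2365),('bar',(324,210),.229)]}
for k in P: print(k,P[k].round(4))
d=P['pl2']-P['pl1'];print(np.degrees(np.arctan2(d[1],d[0])))
im=cv2.resize(w['pixels'][40:310,170:350],None,fx=2.2,fy=2.2,interpolation=2);cv2.imwrite('pics/cw5.png',im)
```

```text
rodtop [ 0.4173 -0.1166  0.13  ]
rodbase [ 0.4173 -0.1147  0.014 ]
pl1 [ 0.3959 -0.1769  0.012 ]
pl2 [ 0.6283 -0.1134  0.012 ]
pr1 [ 0.3678 -0.0748  0.012 ]
hole [ 0.4139 -0.0369  0.2365]
block in [ 0.4311 -0.0326  0.2365]
bar [ 0.4438 -0.0291  0.229 ]
15.278112728106855
```

View pics/cw5.png

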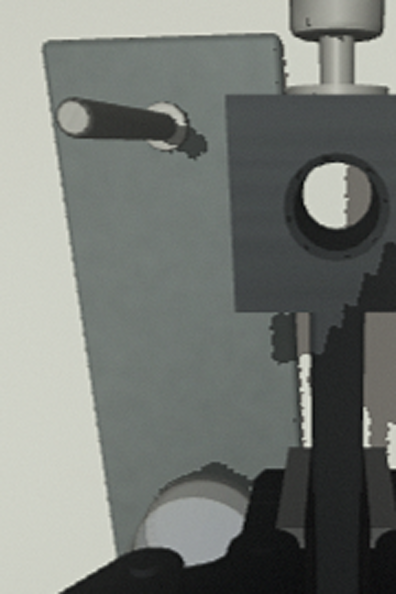

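Run:
```python
from h import *
plan([.4819,-.0975,.3757],105.1)
```

```text
t 6.85 tcp [ 0.4789 -0.0196  0.3757] rpy [-1.7992e+02  5.0000e-02  1.0395e+02] F [-0.45  0.58 -4.37] M [-0.013  0.033  0.033] op 0.0087
shift [-0.0763 -0.0159  0.0001] turn -0.0201
```

arm_command --moves '[0,-0.003,-0.001,0,-0.001,0,-0.01,-0.002,0,-0.003,0,-0.022,-0.005,0,-0.006,0,-0.036,-0.008,0,-0.01,0,-0.051,-0.011,0,-0.014,0,-0.064,-0.0135,0,-0.017,0,-0.073,-0.0153,0,-0.0195,0,-0.0763,-0.0159,0,-0.02]'

```text
clock: 7.85
eef_pos: [0.4819, -0.0982, 0.3757]
orientation: [-179.9, 0.0, 105.0]
ft_force: [-0.4, -0.1, -4.5]
opening: 0.0085
```

Run:
```python
from h import *
for n in ['scene','side','wrist']: snap(n,n+'6')
plan([.4819,-.0975,.3355],105.1)
cv2.imwrite('pics/cs6.png',cv2.resize(load('scene6')['pixels'][110:230,320:440],None,fx=5,fy=5,interpolation=2))
cv2.imwrite('pics/cd6.png',cv2.resize(load('side6')['pixels'][175:295,250:370],None,fx=5,fy=5,interpolation=2))
```

```text
t 8.0 tcp [ 0.4818 -0.0974  0.3758] rpy [-1.7992e+02  3.0000e-02  1.0508e+02] F [-0.85  0.67 -4.72] M [ 0.017 -0.044  0.013] op 0.0085
shift [-0.0001  0.0001  0.0403] turn -0.0004
```

View pics/cs6.png

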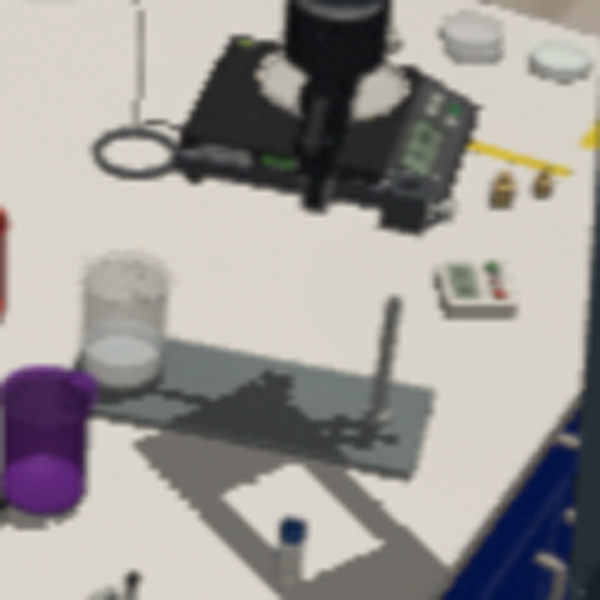

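View pics/cd6.png

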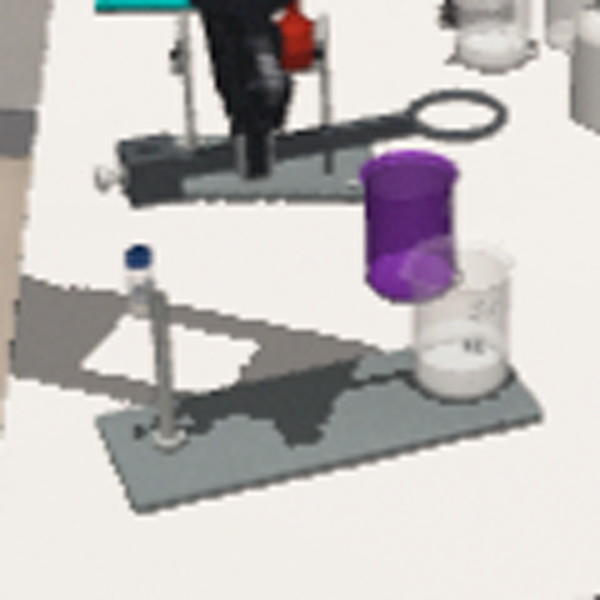

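View pics/wrist6.png

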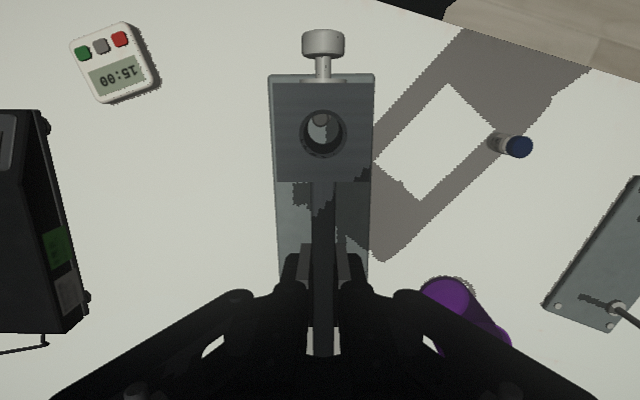

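Rod top is visible through the bore at wrist (~320,118); plate edges are parallel to the bar. Checking numbers.

Run:
```python
from h import *
w=load('wrist6');s=load('scene6');d=load('side6')
cv2.imwrite('pics/cw6.png',cv2.resize(w['pixels'][60:200,255:395],None,fx=4,fy=4,interpolation=2))
print('ring scene',ray(s,(320+137/5,110+152/5),.2194),'side',ray(d,(250+457/5,175+115/5),.2194))
print('hole wrist',ray(w,(323,133.5),.2354), 'rod', ray(w,(320,119),.13))
print('plate corners',ray(w,(270,74.5),.012),ray(w,(375,74),.012),ray(w,(279,250),.012),ray(w,(369,250),.012))
print('beaker side top',ray(d,(250+463/5,175+262/5),.107),'base',ray(d,(250+463/5,175+380/5),.014), 'scene top',ray(s,(320+128/5,110+268/5),.107))
print('rod scene',ray(s,(320+393/5,110+300/5),.13),'side',ray(d,(281,233.2),.13))
```

```text
ring scene [ 0.61566741 -0.06438669  0.2194    ] side [ 0.61968939 -0.05923122  0.2194    ]
hole wrist [ 0.41778017 -0.11563545  0.2354    ] rod [ 0.41789305 -0.1176479   0.13      ]
plate corners [ 0.39427024 -0.17683818  0.012     ] [ 0.36654457 -0.0753695   0.012     ] [ 0.58124713 -0.12579951  0.012     ] [ 0.5535053  -0.02244836  0.012     ]
beaker side top [ 0.6234914  -0.05853174  0.107     ] base [ 0.62287986 -0.06212037  0.014     ] scene top [ 0.62044741 -0.06910269  0.107     ]
rod scene [ 0.415496   -0.11745454  0.13      ] side [ 0.41663508 -0.11139638  0.13      ]
```

View pics/cw6.png

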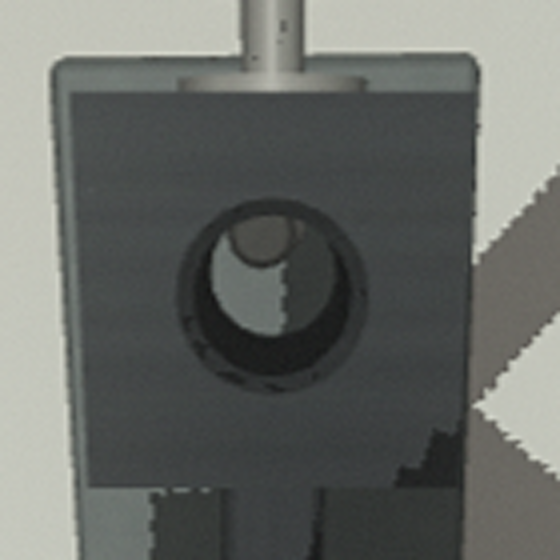

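Run:
```python
from h import *
w=load('wrist6')
print(ray(w,(320.8,119.2),.13),ray(w,(323,133.8),.2354))
plan([.4818,-.0986,.3355],105.2)
```

```text
[ 0.4178793  -0.11709464  0.13      ] [ 0.41787854 -0.11560903  0.2354    ]
t 8.0 tcp [ 0.4818 -0.0974  0.3758] rpy [-1.7992e+02  3.0000e-02  1.0508e+02] F [-0.85  0.67 -4.72] M [ 0.017 -0.044  0.013] op 0.0085
shift [-0.0011 -0.0003  0.0403] turn -0.0021
```

arm_command --moves '[0,-0.0003,0,0.002,0,0,-0.0006,-0.0001,0.007,-0.001,0,-0.0011,-0.0002,0.014,-0.002,0,-0.0013,-0.0003,0.022,-0.002,0,-0.0013,-0.0003,0.03,-0.002,0,-0.0013,-0.0003,0.036,-0.002,0,-0.0013,-0.0003,0.039,-0.002,0,-0.0013,-0.0003,0.04,-0.002]'

```text
clock: 9.0
eef_pos: [0.4819, -0.0988, 0.3356]
orientation: [-179.9, 0.0, 105.2]
ft_force: [-1.1, -0.0, -4.5]
opening: 0.0085
```

Run:
```python
from h import *
for n in ['scene','side','wrist']: snap(n,n+'7')
plan([.4819,-.0975,.3355],105.1)
cv2.imwrite('pics/c7.png',np.hstack([cv2.resize(load('scene7')['pixels'][130:220,325:425],None,fx=4,fy=5,interpolation=2),cv2.resize(load('side7')['pixels'][185:275,260:360],None,fx=4,fy=5,interpolation=2)]))
cv2.imwrite('pics/cw7.png',cv2.resize(load('wrist7')['pixels'][60:200,255:395],None,fx=4,fy=4,interpolation=2))
```

```text
t 9.15 tcp [ 0.482  -0.0988  0.3359] rpy [-1.7993e+02  4.0000e-02  1.0519e+02] F [-0.05  0.   -4.49] M [-0.035 -0.024 -0.002] op 0.0083
shift [0.0013 0.0003 0.0004] turn 0.0016
```

View pics/c7.png

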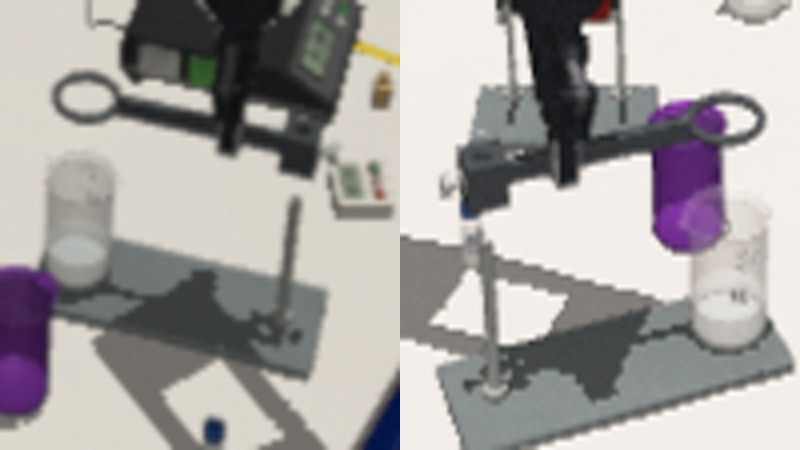

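View pics/cw7.png

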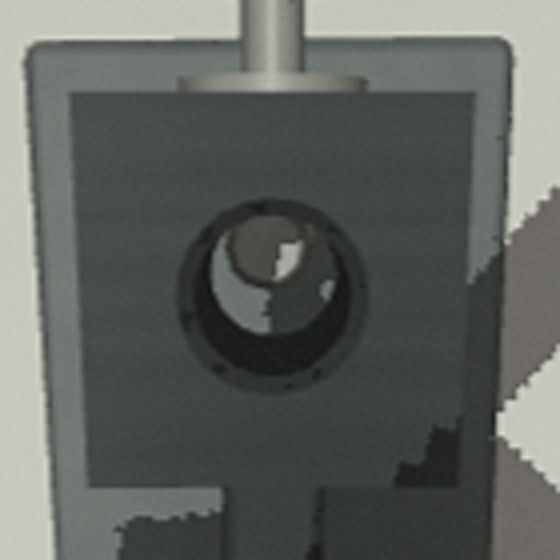

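Run:
```python
from h import *
w=load('wrist7'); f=lambda a,b:(255+a/4,60+b/4)
r=ray(w,f(268,248),.13);h=ray(w,f(272,295),.1955);m=ray(w,f(273.5,272),.1635)
print('rod',r,'hole top',h,'lower mouth',m)
zt=.1955
# projected rod disc & holes predicted if on axis h
for xy,z,rad in [(r[:2],.13,.006),(h[:2],zt,.007),(h[:2],.1635,.007)]:
    t=np.linspace(0,2*np.pi,60); p=proj(w,np.c_[xy[0]+rad*np.cos(t),xy[1]+rad*np.sin(t),0*t+z]); p=(p-[255,60])*4; print(p.min(0).round(),p.max(0).round())
```

```text
rod [ 0.41752448 -0.11747647  0.13      ] hole top [ 0.41794302 -0.11682474  0.1955    ] lower mouth [ 0.41818101 -0.1165723   0.1635    ]
[224. 202.] [312. 293.]
[191. 211.] [353. 376.]
[209. 204.] [335. 333.]
```

arm_command --moves '[0,-0.0003,-0.0003,0,0,0,-0.0006,-0.0006,0.0003,0,0,-0.0006,-0.0007,0.0003,0,0,-0.0006,-0.0007,0.0003,0,0,-0.0006,-0.0007,0.0003,0,0,-0.0006,-0.0007,0.0003,0,0,-0.0006,-0.0007,0.0003,0,0,-0.0006,-0.0007,0.0003,0]'

```text
clock: 10.15
eef_pos: [0.4814, -0.0996, 0.3356]
orientation: [-179.9, 0.0, 105.2]
ft_force: [-0.1, 0.3, -4.6]
opening: 0.0086
```

Run:
```python
from h import *
for n in ['scene','side','wrist']: snap(n,n+'8')
plan([.4815,-.0996,.3355],105.2); print(bot.read_state()['dq'].round(2))
s=load('scene8')['pixels'];d=load('side8')['pixels']
cv2.imwrite('pics/c8.png',np.hstack([cv2.resize(load('wrist8')['pixels'][60:200,255:395],(560,560)),cv2.resize(d[185:275,260:360],(230,207*2))[:560] if 0 else cv2.copyMakeBorder(cv2.resize(d[185:275,260:360],(230,207)),0,353,0,0,0)]))
b=load('side8');r=np.array([.4177,-.1173]);u=np.array([np.cos(np.radians(15.2)),np.sin(np.radians(15.2))])
for n,c in [('scene',load('scene8')),('side',b)]:
    print(n,'pred ring, beaker top, block',proj(c,[[*(r+.207*u),.1795],[*(r+.207*u),.107],[*r,.1795]]).round(1))
```

```text
t 10.3 tcp [ 0.4814 -0.0996  0.3356] rpy [-1.7993e+02  4.0000e-02  1.0519e+02] F [-0.11 -0.61 -4.32] M [0.013 0.001 0.019] op 0.0085
shift [-0.      0.0001  0.0001] turn -0.0001
[ 0.08 -0.13 -0.   -0.03 -0.07  0.07]
scene pred ring, beaker top, block [[346.3 149.2]
 [345.5 164.6]
 [399.6 159.2]]
side pred ring, beaker top, block [[340.9 209.3]
 [341.  228.2]
 [280.3 220.8]]
```

View pics/c8.png

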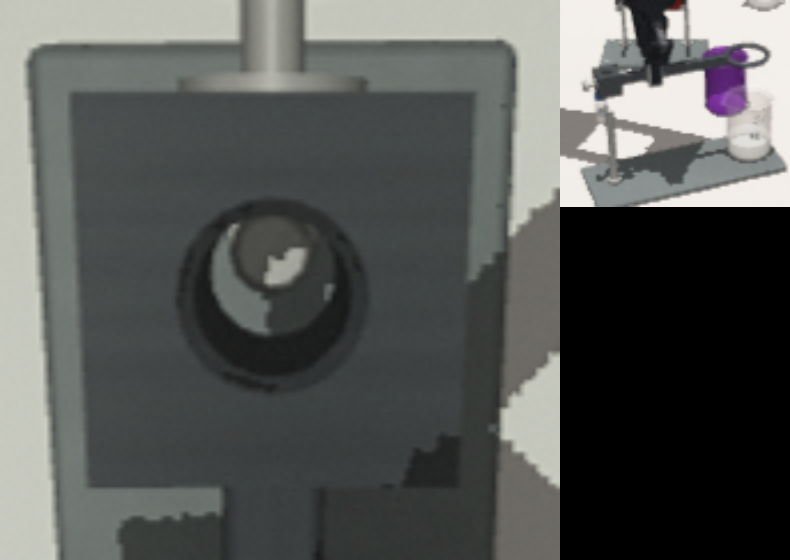

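View pics/scene8.png

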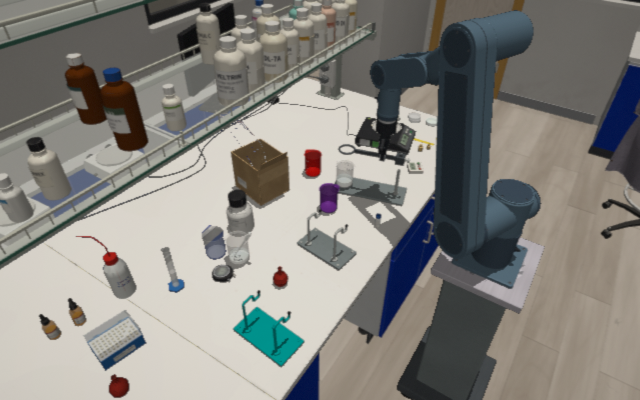

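View pics/side8.png

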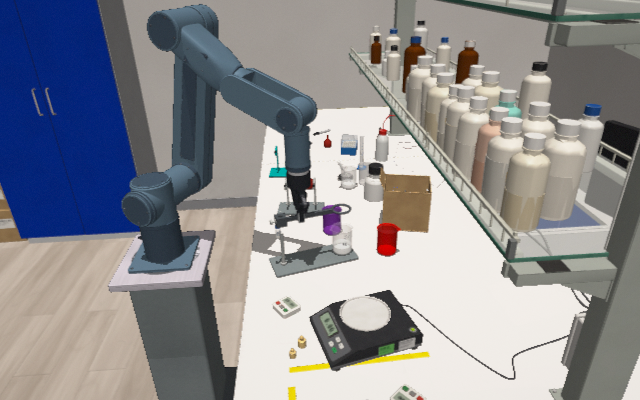

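Run:
```python
from h import *
w=load('wrist8'); f=lambda a,b:(255+a/4,60+b/4)
print(ray(w,f(270.5,253),.13),ray(w,f(272,295),.1955),ray(w,f(273.5,272),.1635))
print(bot.hand_in())
```

```text
[ 0.41761198 -0.11775976  0.13      ] [ 0.4174591  -0.11760958  0.1955    ] [ 0.41770637 -0.1173591   0.1635    ]
the job is handed in; nothing more can be done
None
```

I gripped the bracket's bar at its balance point and lifted it straight up off the hooks. I then carried it level to the ring stand and handed it in still holding it, at about 10.3 s on the robot's clock.

- **Alignment:** in the last wrist picture the bore axis and the rod axis agree within about 0.4 mm. The 14 mm hole's lower mouth sits about 33 mm above the rod's top. The ring appears where it should in both fixed cameras, over the beaker.
- **Level and still:** the tool was tilted less than 0.1° and the joint speeds were near zero. The wrist moment was near zero and the load about 4.4 N, which fits a balanced grip.
- **Contact:** there was no sign of contact with the stand or beaker, and the beaker, vial and other things look unmoved in the pictures.
- **Disagreement:** the side camera placed the rod about 5 mm farther left (+y) than the scene and wrist cameras did. I used the wrist camera, because it sees the hole and the rod in the same picture.

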